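# Function check of the stage's stop button

### The arm

A 6-joint arm with a two-finger parallel gripper is mounted at the origin on a cart in front of the work surface, level with it; the furniture and walls round the work are solid. World frame = base frame: x ahead of the robot, y to its left, z up, the work surface at z = 0. Lengths are in mm, angles in degrees, forces in N, time in s.
With the tool pointing down it reaches from about 300 to 875 mm from the base axis. Payload 6.4 kg.
Tool frame: the origin (TCP) lies at the very end of the fingers, on their centre line; the grasp point (between the pads) lies 19 mm behind it; z points along the fingers, y is the line along which they close (so a half turn about z gives the same grasp; the last joint's range is limited). The gripper opens to 85 mm and grips with 20 to 120 N. Pads are 22 mm wide; open, the fingers measure 114 mm over their backs; the gripper's body (76 mm by 85 mm) begins 54 mm behind the grasp point. The pads swing forward as they close: fully open they stand 13 mm farther back than shut.
Start: joints at [-84.127, 10.359, 92.074, -0, 77.567, -11.82], TCP at [174.768, -547.811, 231.288] pointing down, gripper open.
Joint ranges: [-171.53, 171.53], [-51.25, 118.39], [17.06, 147.69], [-65.23, 245.23], [0, 150.52], [-178.68, 178.68]. Speed limits (degrees/s): [147.25, 147.25, 172.46, 180, 180, 180].

### API

Orientations are given as [roll, pitch, yaw] about the fixed x, y, z axes, in that order (R = Rz(yaw) Ry(pitch) Rx(roll)).
In Python, from station import manip, viewer, job, regions_of gives the robot as it stands.
- The arm moves only by the shell command python3 -m creep 'ROWS'. ROWS is JSON, a list that holds one entry, the list of rows, each a list of 7 numbers: the shift along the world's x, y, z each as a share of 0.12 m, from -1 to 1, then the turn, a rotation vector about the world's x, y, z each as a share of 180 degrees, from -1 to 1, then the closure, from -1 (fully open) to 1 (shut). In form: [[[tx, ty, tz, rx, ry, rz, gripper], ...]]. A call has 1 to 20 rows; each row is the pose to reach, as a shift and turn from the pose commanded when the call began, turning the shorter way round; what a row does not reach only later rows make up. A row lasts 1/10 s, in which the tool goes at most 50 mm and 8.59 degrees, less where a joint would pass 70% of its speed; a pose out of reach is approached as far as the arm can. A call with a number of a shift or a turn outside -1 to 1 is refused whole. A call with a gripper value outside its range is refused whole. The fingers move at their own pace and stop on an object; the grip force is fixed at half the most. Time passes only in rows, so rows that repeat a pose let the fingers close. It gives the time, the measured TCP pose, the force, the opening and the grip force at its end, in the units of the state.
- manip.sense(): the state, without advancing time (a new reading comes with each control period).
- viewer.get_image(name): name is "side" or "top" or "wrist"; returns a dict with "image" (420x560x3 uint8, red, green, blue), "intrinsics" (3x3 intrinsics, pixels), "extrinsics" (4x4, takes a point from camera to world coordinates). Camera axes: x right, y down, z forward; pixel columns grow to the right and rows downward; lengths in mm; the calibration is good to about 2 mm. A picture is of the moment at which its call begins. There is no depth.
- job.job_done(): hands the job in; it is judged then, once.
Trained networks look in a picture, given as the dict that the camera call returned (one of the last four; its "shot" number tells which), for a name from the list of things; names that differ only in an ending like _2 or _b are one class to them, and where a whole thing is asked for, a point or a joint stands for the part that bears it (a point fixed in the world has none). Each returns a list of dicts, best first, with "confidence" (0 to 1); they miss things now and then, are a little off and sometimes report something else, mostly with a low value. They report only what shows in the picture. A call takes as long as a camera call. They do not tell look-alikes from the thing itself.
- regions_of(thing, picture): "region" (420x560 bool, what is visible of it) and "bbox" ([left, top, width, height] in pixels, round what is visible of it).
The state is a dict: "time": time; "joints": joint angles; "dq": joint speeds; "effort": joint torques, N m; "eef_pos": TCP position; "tool_rot": TCP orientation; "contact_force": force on the tool from outside, world axes, zero at the start; "torque": the same for the moment, N m; "gripper_width": finger opening in mm; "grasp_force": force on a finger pad.
Only numpy, scipy, OpenCV 4.12 (cv2) and the standard library are available. Lean on these libraries where they do the work, as an engineer would, in place of code of your own. Each camera call takes 0.05 s, during which the arm holds its last target. There are 200 camera calls.

### The job

Check the red stop button on the small yellow station: press the mushroom head straight down until it latches, and take the fingers off it to see that it stays in. Then release it by pushing a wing of the head round clockwise (seen from above) with the fingertips, so that the head pops up again, and leave it untouched, up and turned back to rest. Do not lift, tip or push the station about, and leave the objective canister, the filter cube and the pack of slides where they are.

Things in the scene. Friction and masses are not known exactly. Their poses are not given: they have to be found in the camera images.
- station: Loose stop station, about 1.8 kg, standing on the desk: dark steel foot 110 x 110 x 8 mm, on it a yellow enclosure 84 x 84 mm whose flat top is 50 mm above the desk, with a black collar (42 mm across, 3 mm high) in the middle and the red mushroom head above it. Origin: centre of the underside, on the desk; z up, on the axis of the head. It may stand turned by up to 0.7 rad; x and y are along its edges.
- cap_top (a point): Centre of the flat top (32 mm across) of the red mushroom head, with two white clockwise arrows; moves with the head. The cap is 48 mm across, its top 86 mm above the desk when up, its underside 20 mm below its top. x of this frame runs along the two wings and turns with the head, z up.
- wing_a (a point): Middle of one of the two equal red wings that stand out from the cap on opposite sides. Each wing runs radially from the cap's rim (24 mm from the axis) to 50 mm from the axis, is 9 mm thick and 16 mm high (8 mm above and below this point); this point is 35 mm from the axis, 74 mm above the desk when the head is up, 65 mm when latched. Wing a lies on the +x side of cap_top, and seen from above clockwise takes it from +x towards -y.
- wing_b (a point): The same point of the other wing, on the -x side.
- stop_press (a joint): How far the head is pressed down, m: 0 up, about 0.009 latched, 0.0115 hard stop. It must pass 0.009 to latch, so press until it stops. A spring resists with about 2.5 N at the top and 5.5 N at the bottom, with 1 to 2 N more between 1 and 7 mm where it passes the latch, and a brief knock can read higher: do not stop at the first touch. Unlatched, it springs up.
- stop_twist (a joint): How far the head is turned clockwise seen from above, rad: 0 at rest, 1.05 hard stop. When latched, the latch lets go at about 0.55 to 0.7 and the head springs up by itself. A weak spring (under 2 N at the wing) turns it back to 0 when let go. It does not turn the other way.
- objective_case: Loose white screw canister with a black lid, 42 mm across, 58 mm high, standing beside the station about 130 mm from its centre, on either side; origin at the centre of its underside. Must stay.
- filter_cube: Loose black filter cube with coloured round windows, 34 x 34 x 35 mm, on the side opposite to the canister about 130 mm from the station's centre; origin at the centre of its underside. Must stay.
- slide_pack: Loose flat carton of slides with a green and white top, 30 x 80 x 21 mm, lying in front of the station about 115 mm from its centre; origin at the centre of its underside. Must stay.
Mind the look-alikes: they are no part of the job. Several things look just like the station: the one meant starts nearest to the robot's base. What is shaped like the objective_case but turquoise is not meant.

How it is judged (in metres and radians):
On the way, in this order (a step that is already met when the one before it is completed fails the run):
1. the head is latched in and stays in with nothing touching the station (value of joint stop_press above 0.0075 m and contact force between station and the arm below 0.2 N and contact force between station and the fingers below 0.2 N), for 0.2 s.
2. the head is twisted clockwise by the fingers until it springs up (value of joint stop_twist above 0.5 rad and value of joint stop_press below 0.003 m), for 0.02 s.
At the end, for the whole second after the job is handed in: The head is up (pressed less than 1.5 mm) and turned back to within 0.1 rad of rest, the station stands level and at rest within 20 mm of where it stood, and canister, cube and slide pack are within 15 mm of where they stood (value of joint stop_press below 0.0015 m and value of joint stop_twist below 0.1 rad and distance of station from where it was at the start of the episode below 0.02 m and angle between station's own z axis and vertical below 0.03 rad and linear speed of station below 0.01 m/s and distance of each of objective_case, filter_cube, slide_pack from where it was at the start of the episode below 0.015 m and angle between objective_case's own z axis and vertical below 0.1 rad); the robot touches nothing.
It fails at once if the station is lifted, tipped or pushed away (distance of station from where it was at the start of the episode above 0.02 m or height (world z) of station above 0.006 m or angle between station's own z axis and vertical above 0.12 rad).
It fails at once if a bystander (canister, filter cube or slide pack) is moved, lifted or knocked over (distance of any of objective_case, filter_cube, slide_pack from where it was at the start of the episode above 0.015 m or angle between objective_case's own z axis and vertical above 0.3 rad).
It also fails if it takes over 51 s, if anything falls off the work surface, if the arm or the gripper's body presses on something with over 40 N, if the wrist force passes 120 N, or if a joint passes its speed limit or range.

## Working session

There is one attempt and no reset: what is moved stays moved. The work goes in short steps, Python scripts to look and compute and a shell command to move; the robot and the scene stay as the last step left them, time stands still between calls to the robot, and variables do not carry over. Pictures are saved under pics/ and viewed, at most 10 in all, crops included, and the job is handed in when it is done.

```bash
mkdir -p pics; cat > h.py <<'E'
import numpy as np, cv2
from station import manip, viewer, job, regions_of
def ray(p,u,v,z):
    K=np.array(p["intrinsics"]);T=np.array(p["extrinsics"])
    d=T[:3,:3]@np.linalg.inv(K)@[u,v,1];o=T[:3,3]
    return o+d*(z-o[2])/d[2]
def proj(p,X):
    K=np.array(p["intrinsics"]);T=np.array(p["extrinsics"])
    c=T[:3,:3].T@(np.array(X,float)-T[:3,3]);q=K@c
    return q[:2]/q[2]
def save(p,n): cv2.imwrite("pics/"+n,cv2.cvtColor(p["image"],cv2.COLOR_RGB2BGR))
E
python3 - <<'E'
from h import *
s=manip.sense();print(s)
P={n:viewer.get_image(n) for n in("top","side")}
for n,p in P.items():
    save(p,n+"0.png")
    print(n,np.round(p["extrinsics"],2).tolist())
    for t,z in(("station",0),("cap_top",86),("objective_case",58),("filter_cube",35),("slide_pack",21)):
        for r in regions_of(t,p):
            b=r["bbox"];print(n,t,round(r["confidence"],2),b,ray(p,b[0]+b[2]/2,b[1]+b[3]/2,z).round())
E
```

```text
{'time': 0.0, 'joints': array([-8.41281306e+01,  1.04018719e+01,  9.21320311e+01,  2.31334529e-05,
        7.75690482e+01, -1.18192707e+01]), 'dq': array([ 0.00970276, -0.06599195, -0.0359799 , -0.02516608, -0.03632098,
       -0.01573645]), 'effort': array([ 1.74363788e-03, -4.44870579e+01, -3.51336551e+01, -3.07087448e-04,
        9.08013317e-03,  3.12218219e-06]), 'eef_pos': array([ 174.7002971 , -547.22653933,  230.38122035]), 'tool_rot': array([-1.79899236e+02, -2.11090928e-02,  1.76911165e+01]), 'contact_force': array([ 0.33248006, -0.14201018,  0.6120038 ]), 'torque': array([0.03030294, 0.02703143, 0.04110622]), 'grasp_force': 0.0, 'gripper_width': 85.29055989844673}
top [[0.03, -1.0, 0.04, 460.67], [-1.0, -0.03, -0.0, 30.24], [0.01, -0.04, -1.0, 1032.66], [0.0, 0.0, 0.0, 1.0]]
top station 0.82 [172.6, 108.6, 74.1, 74.1] [636. 170.   0.]
top station 0.78 [260.5, 182.6, 64.7, 61.4] [503.  -4.   0.]
top cap_top 0.8 [282.1, 183.4, 23.3, 53.2] [505.  -3.  86.]
top cap_top 0.66 [183.3, 121.3, 43.3, 38.7] [631. 168.  86.]
top objective_case 0.76 [346.9, 186.9, 23.8, 25.9] [ 530. -12
[... 210 characters left out ...]
ide [[-0.89, -0.38, 0.25, 210.74], [-0.45, 0.74, -0.5, 587.2], [0.0, -0.56, -0.83, 1045.16], [0.0, 0.0, 0.0, 1.0]]
side station 0.86 [261.8, 193.2, 55.3, 52.6] [512.   3.   0.]
side station 0.6 [300.7, 157.2, 17.3, 24.7] [ 536. -151.    0.]
side station 0.55 [178.1, 220.0, 54.0, 65.5] [641. 168.   0.]
side cap_top 0.9 [187.4, 217.1, 21.8, 46.0] [634. 183.  86.]
side cap_top 0.77 [270.4, 194.5, 40.2, 20.1] [503.  16.  86.]
side objective_case 0.95 [307.8, 129.5, 18.2, 26.4] [ 537. -192.   58.]
side objective_case 0.76 [300.3, 154.8, 14.8, 26.0] [ 523. -113.   58.]
side filter_cube 0.65 [261.4, 255.3, 17.1, 20.8] [486. 145.  35.]
side slide_pack 0.88 [326.4, 212.6, 27.9, 35.7] [391. -12.  21.]
```

```bash
python3 - <<'E'
import cv2,numpy as np
a=cv2.imread("pics/top0.png");b=cv2.imread("pics/side0.png")
cv2.imwrite("pics/both.png",np.hstack([cv2.resize(a[80:290,150:430],(400,300)),cv2.resize(b[100:310,150:430],(400,300))]))
c=a[160:280,220:380];cv2.imwrite("pics/crop.png",cv2.resize(c,(800,600),interpolation=cv2.INTER_CUBIC))
E
```

```text
(no output)
```

View pics/both.png

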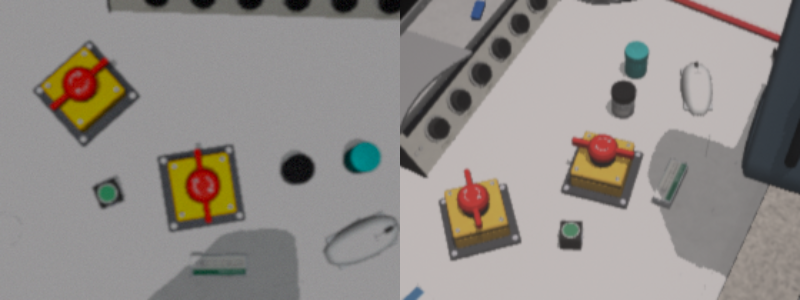

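View pics/crop.png

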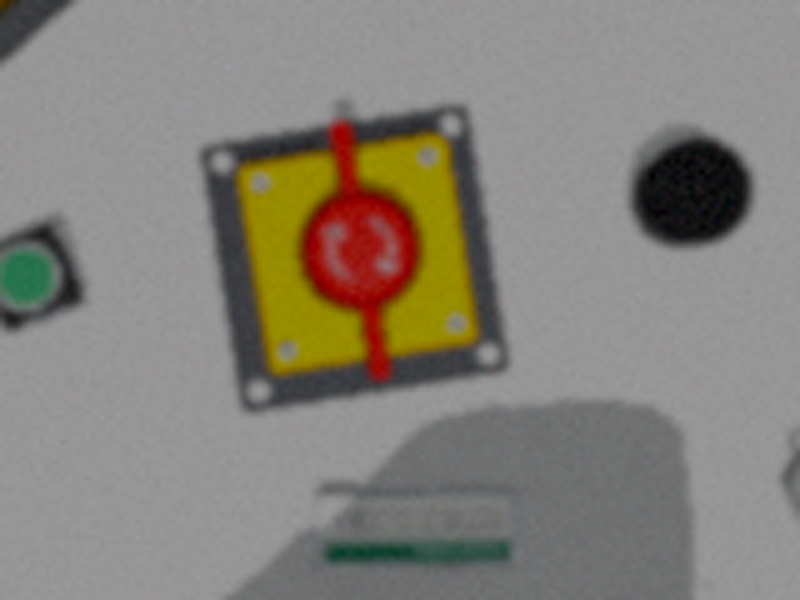

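The candidates in the top image are station A at (293,213), world (505,-3), and station B at (209,145), world (636,170). A is nearest to the base (505 mm against 657 mm), and the enlarged crop confirms it: slides in front, black-lid canister on the right, cube on the left. The turquoise can at (402,191) is the decoy. A's wings run nearly along world x.

```bash
cat >> h.py <<'E'
def head(p,c0,z=78):
    h=cv2.cvtColor(p["image"],cv2.COLOR_RGB2HSV)
    m=((h[...,0]<6)|(h[...,0]>174))&(h[...,1]>150)&(h[...,2]>60)
    n,l,st,ce=cv2.connectedComponentsWithStats(m.astype(np.uint8))
    u=proj(p,[*c0,z]);k=min((i for i in range(1,n) if st[i,4]>60),key=lambda i:np.hypot(*(ce[i]-u)))
    v,x=np.nonzero(l==k)
    W=np.array([ray(p,a,b,z)[:2] for a,b in zip(x,v)]);c=W.mean(0)
    for _ in range(3):
        d=np.linalg.svd((W-c)[np.hypot(*(W-c).T)>28])[2][0];d*=np.sign(d[0])
        s=(W-c)@d;t=(W-c)@[-d[1],d[0]];c=c+d*(s.max()+s.min())/2
    return c,np.degrees(np.arctan2(d[1],d[0])),s.max()-s.min(),t.min(),t.max()
E
python3 - <<'E'
from h import *
for n in("top","side"):
    p=viewer.get_image(n);print(n,head(p,(505,-3)))
E
```

```text
top (array([505.80583059,   1.41737739]), np.float64(10.741281945028826), np.float64(96.46662973710005), np.float64(-20.45920702506604), np.float64(20.157897035365423))
side (array([506.04873212,   7.09566525]), np.float64(11.319433436965332), np.float64(95.17227482240027), np.float64(-23.13209533034808), np.float64(21.505704171758357))
```

```bash
python3 -m creep '[[[0.18,0.3,0,0,0,0,1],[0.36,0.6,0,0,0,0,1],[0.55,0.915,0,0,0,0,1],[0.55,0.915,0,0,0,0,1]]]'
python3 -m creep '[[[0.18,0.3,0,0,0,0,1],[0.36,0.6,0,0,0,0,1],[0.55,0.915,0,0,0,0,1],[0.55,0.915,0,0,0,0,1]]]'
python3 -m creep '[[[0.18,0.3,0,0,0,0,1],[0.36,0.6,0,0,0,0,1],[0.55,0.915,0,0,0,0,1],[0.55,0.915,0,0,0,0,1]]]'
python3 -m creep '[[[0.18,0.3,0,0,0,0,1],[0.36,0.6,0,0,0,0,1],[0.55,0.8,0,0,0,-0.039,1],[0.55,0.8,0,0,0,-0.039,1],[0.55,0.8,0,0,0,-0.039,1]]]'
python3 - <<'E'
from h import *
s=manip.sense();print(s['eef_pos'],s['tool_rot'],s['joints'],s['gripper_width'])
p=viewer.get_image("wrist");save(p,"w1.png");print(np.round(p["extrinsics"],2).tolist(),proj(p,[506,1,78]),proj(p,s['eef_pos']))
try: print(head(p,(506,1)))
except Exception as e: print(e)
E
```

```text
time: 1.1
eef_pos: [242.9, -434.1, 231.1]
tool_rot: [-179.9, -0.1, 17.9]
contact_force: [0.2, -0.6, -0.2]
gripper_width: 28.0
grasp_force: 0.0
time: 1.5
eef_pos: [308.5, -325.0, 231.3]
tool_rot: [-180.0, -0.1, 17.9]
contact_force: [-1.1, -0.3, -0.8]
gripper_width: 0.0
grasp_force: 0.0
time: 1.9
eef_pos: [374.5, -215.6, 231.5]
tool_rot: [-180.0, -0.1, 18.0]
contact_force: [-0.5, -0.8, 0.6]
gripper_width: 0.0
grasp_force: 0.0
time: 2.4
eef_pos: [438.9, -123.3, 231.3]
tool_rot: [180.0, 0.0, 10.8]
contact_force: [0.2, 0.7, -0.2]
gripper_width: -0.1
grasp_force: 0.0
[ 438.92141023 -123.32939016  231.26476912] [1.79964270e+02 3.16349054e-02 1.08182576e+01] [-3.06338145e+01 -5.42038045e+00  1.08471489e+02 -4.89877840e-02
  7.69489537e+01  4.85589804e+01] -0.0939335635988453
[[0.19, -0.94, -0.27, 508.3], [-0.98, -0.18, -0.05, -110.38], [0.0, 0.28, -0.96, 374.23], [0.0, 0.0, 0.0, 1.0]] [130.27877494  82.35681052] [271.55732363 276.87146012]
(array([5.07357262e+02, 3.49567012e-02]), np.float64(11.204869565651187), np.float64(97.92757121408748), np.float64(-23.511394900092288), np.float64(23.785638922672693))
```

View pics/w1.png

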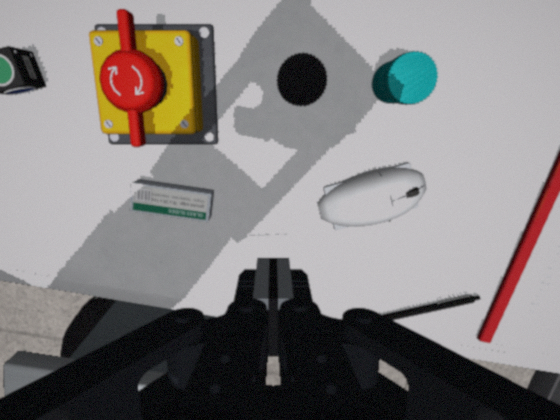

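```bash
python3 -m creep '[[[0.2,0.35,0,0,0,0,1],[0.4,0.7,0,0,0,0,1],[0.57,1,-0.2,0,0,0,1],[0.57,1,-0.5,0,0,0,1],[0.57,1,-0.7,0,0,0,1],[0.57,1,-0.7,0,0,0,1]]]'
python3 - <<'E'
from h import *
s=manip.sense();print(s['eef_pos'],s['tool_rot'])
p=viewer.get_image("wrist");save(p,"w2.png");print(proj(p,[507,0.5,86]),head(p,(506,1)))
p=viewer.get_image("side");save(p,"s2.png")
E
```

```text
time: 3.05
eef_pos: [504.3, -3.2, 143.7]
tool_rot: [-179.8, 0.4, 10.7]
contact_force: [-1.2, -0.0, -0.2]
gripper_width: -0.3
grasp_force: 0.0
[504.25351508  -3.22131623 143.66097255] [-179.84518874    0.40697202   10.65390825]
[266.72056277 226.65859755] (array([520.08539505,   3.72843085]), np.float64(10.526766298383876), np.float64(73.6297984070842), np.float64(-22.63539750902535), np.float64(22.817814991883974))
```

View pics/w2.png

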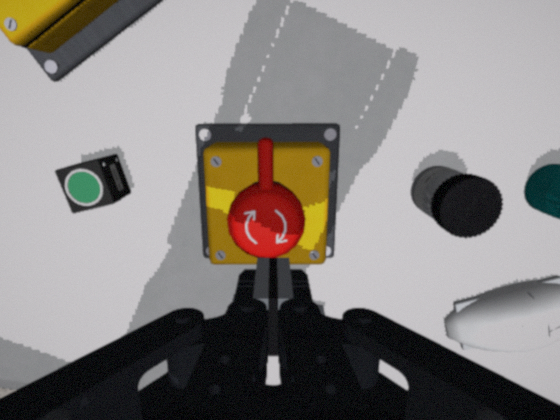

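```bash
python3 -m creep '[[[0,0.025,-0.2,0,0,0,1],[0,0.025,-0.35,0,0,0,1],[0,0.025,-0.45,0,0,0,1],[0,0.025,-0.48,0,0,0,1],[0,0.025,-0.52,0,0,0,1],[0,0.025,-0.55,0,0,0,1],[0,0.025,-0.58,0,0,0,1],[0,0.025,-0.6,0,0,0,1],[0,0.025,-0.6,0,0,0,1]]]'; python3 -m creep '[[[0,0,-0.015,0,0,0,1],[0,0,-0.015,0,0,0,1]]]'
```

```text
time: 4.05
eef_pos: [508.6, 0.0, 76.5]
tool_rot: [179.9, -0.2, 10.7]
contact_force: [0.8, -1.6, 4.3]
gripper_width: 0.2
grasp_force: 2.2
time: 4.25
eef_pos: [508.6, 0.1, 74.5]
tool_rot: [179.9, -0.2, 10.7]
contact_force: [1.6, -1.6, 6.4]
gripper_width: 0.0
grasp_force: 3.2
```

```bash
python3 -m creep '[[[0,0,-0.012,0,0,0,1],[0,0,-0.02,0,0,0,1],[0,0,-0.02,0,0,0,1]]]'
```

```text
time: 4.55
eef_pos: [509.3, -0.1, 74.2]
tool_rot: [179.9, -0.2, 10.7]
contact_force: [-6.0, -0.9, 23.0]
gripper_width: -0.0
grasp_force: 12.0
```

Hard stop reached. I'll lift off, wait, and look.

```bash
python3 -m creep '[[[0,0,0.05,0,0,0,1],[0,0,0.2,0,0,0,1],[0,0,0.5,0,0,0,1],[0,0,0.5,0,0,0,1],[0,0,0.5,0,0,0,1],[0,0,0.5,0,0,0,1]]]'
python3 - <<'E'
from h import *
s=manip.sense();print(s['eef_pos'],s['contact_force'])
p=viewer.get_image("side");save(p,"s3.png")
a=cv2.imread("pics/s2.png");b=cv2.imread("pics/s3.png")
f=lambda i:cv2.resize(i[160:280,220:340],(400,400),interpolation=cv2.INTER_CUBIC)
cv2.imwrite("pics/cmp.png",np.hstack([f(a),f(b)]))
E
```

```text
time: 5.15
eef_pos: [506.1, 0.9, 129.9]
tool_rot: [-179.9, 0.1, 10.7]
contact_force: [-0.8, 0.4, -0.8]
gripper_width: -0.1
grasp_force: 0.0
[506.14432632   0.93504033 129.89584349] [-0.80486877  0.44070655 -0.8200442 ]
```

View pics/cmp.png

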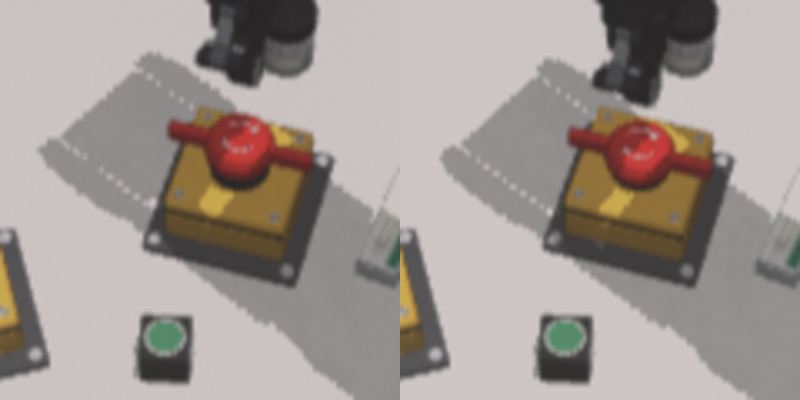

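Comparing before (left) and after (right), the head sits visibly lower with the collar hidden and the fingers off. It is latched, and the station has not moved. Next I go down beside the far wing, on its counter-clockwise side.

```bash
python3 -m creep '[[[0.15,0.15,0,0,0,0,1],[0.29,0.31,0,0,0,0,1],[0.29,0.31,0,0,0,0,1],[0.29,0.31,-0.25,0,0,0,1],[0.29,0.31,-0.45,0,0,0,1],[0.29,0.31,-0.55,0,0,0,1],[0.29,0.31,-0.585,0,0,0,1],[0.29,0.31,-0.585,0,0,0,1],[0.29,0.31,-0.585,0,0,0,1]]]'
python3 - <<'E'
from h import *
p=viewer.get_image("top");save(p,"t4.png")
q=viewer.get_image("wrist");save(q,"w4.png")
a=cv2.imread("pics/t4.png")[160:280,220:340];cv2.imwrite("pics/c4.png",np.hstack([cv2.resize(a,(400,400)),cv2.resize(cv2.imread("pics/w4.png")[100:380,100:380],(400,400))]))
E
python3 - <<'E'
import numpy as np
c=np.array([507,.5]);R=lambda a:np.array([[np.cos(a),-np.sin(a)],[np.sin(a),np.cos(a)]]);y=np.radians(10.7)
s=np.array([507.2+.29*120,.6+.31*120])
for ph in range(0,53,4):
    w=c+R(y-np.radians(ph))@[41,17]; print(ph,((w-s)/120).round(3),round(-ph/180,3))
E
```

```text
time: 6.1
eef_pos: [542.7, 37.5, 61.8]
tool_rot: [180.0, -0.1, 10.7]
contact_force: [-0.4, 1.2, 0.0]
gripper_width: -0.1
grasp_force: 0.0
0 [ 0.018 -0.108] 0.0
4 [ 0.031 -0.13 ] -0.022
8 [ 0.043 -0.153] -0.044
12 [ 0.053 -0.177] -0.067
16 [ 0.062 -0.201] -0.089
20 [ 0.068 -0.226] -0.111
24 [ 0.073 -0.252] -0.133
28 [ 0.077 -0.277] -0.156
32 [ 0.078 -0.303] -0.178
36 [ 0.078 -0.329] -0.2
40 [ 0.076 -0.354] -0.222
44 [ 0.072 -0.38 ] -0.244
48 [ 0.066 -0.405] -0.267
52 [ 0.059 -0.43 ] -0.289
```

View pics/c4.png

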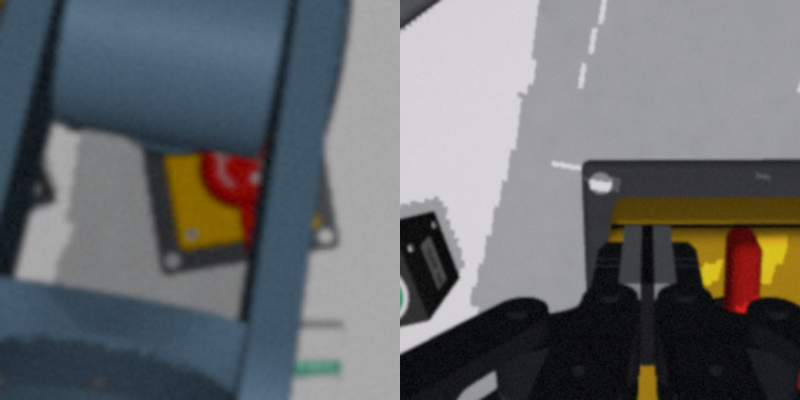

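```bash
python3 -m creep '[[[0.01,-0.05,0,0,0,0,1],[0.018,-0.108,0,0,0,0,1],[0.031,-0.13,0,0,0,-0.022,1],[0.043,-0.153,0,0,0,-0.044,1],[0.053,-0.177,0,0,0,-0.067,1],[0.062,-0.201,0,0,0,-0.089,1],[0.068,-0.226,0,0,0,-0.111,1],[0.073,-0.252,0,0,0,-0.133,1],[0.077,-0.277,0,0,0,-0.156,1],[0.078,-0.303,0,0,0,-0.178,1],[0.078,-0.329,0,0,0,-0.2,1],[0.076,-0.354,0,0,0,-0.222,1],[0.072,-0.38,0,0,0,-0.244,1],[0.066,-0.405,0,0,0,-0.267,1],[0.066,-0.405,0,0,0,-0.267,1]]]'
python3 - <<'E'
from h import *
p=viewer.get_image("side");save(p,"s5.png");q=viewer.get_image("wrist");save(q,"w5.png")
cv2.imwrite("pics/c5.png",np.hstack([cv2.resize(cv2.imread("pics/s5.png")[160:280,220:340],(400,400),interpolation=cv2.INTER_CUBIC),cv2.resize(cv2.imread("pics/w5.png")[100:380,150:430],(400,400))]))
E
```

```text
time: 7.7
eef_pos: [550.1, -11.4, 61.2]
tool_rot: [-180.0, -0.0, -37.5]
contact_force: [0.1, 1.5, 0.1]
gripper_width: 0.2
grasp_force: 0.7
```

View pics/c5.png

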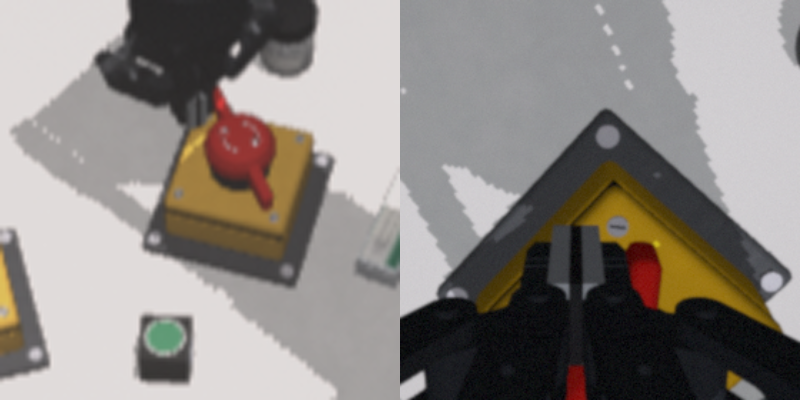

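The side view (left) shows the wings turned by about 45° and the collar gap visible again, so the head seems to have popped up. I'll push a few degrees more to be certain, then return along the arc.

```bash
python3 -m creep '[[[-0.008,-0.024,0,0,0,-0.022,1],[-0.016,-0.048,0,0,0,-0.044,1],[-0.016,-0.048,0,0,0,-0.044,1],[-0.016,-0.048,0,0,0,-0.044,1]]]'
python3 - <<'E'
from h import *
p=viewer.get_image("side")
print(head(p,(507,0)))
E
python3 -m creep '[[[0.016,0.048,0,0,0,0.044,1],[0.026,0.099,0,0,0,0.089,1],[0.028,0.15,0,0,0,0.133,1],[0.023,0.201,0,0,0,0.178,1],[0.012,0.252,0,0,0,0.222,1],[-0.007,0.3,0,0,0,0.267,1],[-0.032,0.345,0,0,0,0.311,1],[-0.05,0.45,0,0,0,0.311,1],[-0.05,0.45,0,0,0,0.311,1],[-0.05,0.45,0.2,0,0,0.311,1],[-0.05,0.45,0.5,0,0,0.311,1],[-0.05,0.5,0.9,0,0,0.311,1],[-0.05,0.7,1,0,0,0.311,1],[-0.05,1,1,0,0,0.311,1],[-0.05,1,1,0,0,0.311,1],[-0.05,1,1,0,0,0.311,1]]]'
python3 - <<'E'
from h import *
p=viewer.get_image("side");save(p,"s6.png");print(head(p,(507,0)))
f=lambda i:cv2.resize(cv2.imread(i)[100:300,200:400],(400,400),interpolation=cv2.INTER_CUBIC)
cv2.imwrite("pics/c6.png",np.hstack([f("pics/s2.png"),f("pics/s6.png")]))
E
```

```text
time: 8.2
eef_pos: [548.3, -16.6, 61.1]
tool_rot: [-180.0, -0.0, -45.2]
contact_force: [1.4, 1.4, 1.5]
gripper_width: -0.1
grasp_force: 0.8
(array([506.34341223,   5.85404464]), np.float64(-46.865274247226004), np.float64(94.37061501490011), np.float64(-22.126839521042903), np.float64(21.17663110103536))
time: 9.85
eef_pos: [541.7, 103.9, 180.7]
tool_rot: [180.0, 0.0, 10.7]
contact_force: [-0.2, -0.7, 0.4]
gripper_width: 0.1
grasp_force: 0.0
(array([505.95165552,   7.56422895]), np.float64(11.388786495422352), np.float64(95.16796408151636), np.float64(-23.6103311902549), np.float64(21.753416932413494))
```

View pics/c6.png

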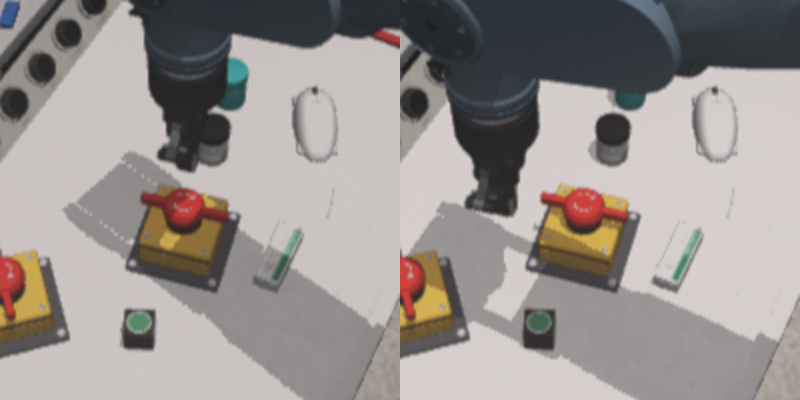

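The right-hand picture shows the head up, with the wings back at 11.4° (11.3° at the start). The station, canister, cube and slides are unmoved, and the gripper is clear.

```bash
python3 -c "
from station import job
print(job.job_done())"
```

```text
the job is handed in; nothing more can be done
None
```

I pressed the stop button to its hard stop, where it latched and stayed in with the fingers off. I then twisted it clockwise about 57° until it popped up; it turned back to rest, nothing else moved that I could see, and the job is handed in (no verdict was returned).

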